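Fit the light head and hold the slide up to be read

TASK

Fit the loose light head over the two pegs of the reader base, fully home and flush, and let go of it. Then take the slide out of its stand, find its frosted end by the small notched corner, and hold it level with the label face up, its frosted end centred over the round window of the light head and a few centimetres clear of it; finish while still holding it there, so that I can read the label. Do not knock the jar, the cup or the kit box about.

Things in the scene. Friction and masses are not known exactly. Their poses are not given: they have to be found in the camera images.
- light_head: Loose grey plastic block, 56 (x) x 110 (y) x 28 mm (z), 0.15 to 0.3 kg, lying flat on the counter. Origin: centre of its underside, z up. Two 13 mm holes run right through it vertically, 40 mm either side of its centre along y. A round pale 30 mm window is in the middle of its top. May be fitted either way round. Best gripped across its 56 mm width, from above.
- window (a point): Centre of the light head's round window, on its top face, 28 mm above its underside. Axes as the light head.
- reader_base: White plastic base fixed to the counter, 90 (x) x 130 (y) x 25 mm (z). Origin: centre of its underside, z up. On its top stand two 10 mm steel pegs, 18 mm tall (top 5 mm tapered), 40 mm either side of the centre along y. The light head goes on them, long side along the base's long side, underside flush on the base's top.
- base_top (a point): Centre of the base's top face, 25 mm above the counter, midway between the pegs. Axes as the base.
- slide_stand: White plastic stand fixed to the counter: a 75 x 75 x 8 mm foot and on it a pillar 22 (x) x 34 mm (y), its top 50 mm above the counter, with a groove along y, 6.5 mm wide and 10 mm deep. Origin: centre of the foot's underside, z up. The slide stands in the groove and overhangs the pillar by 10 to 16 mm at each end.
- groove (a point): Middle of the groove's floor, 40 mm above the counter. Axes as the stand.
- slide: Clear glass slide, 60 long (y) x 30 wide (z) x 5 mm thick (x), 25 g. Starts upright on a long edge in the stand's groove, z up. Origin: its middle, 55 mm above the counter. +x is the label face. An 10 x 10 mm corner is cut out at its frosted end of the upper edge (+y, +z). Can be gripped by its two ends, 60 mm apart, fingers slanting 45 degrees, or by its faces.
- frosted (a point): Middle of the slide's frosted end: 20 mm from the slide's middle towards the notched (+y) end. The frosting, with small dark marks (the label), covers the last 20 mm, on the label face only. Looking at the label face with the notched edge up, the notch is at the upper right. Axes as the slide.
- reagent_jar: closed glass jar, 44 mm across, 55 mm tall, loose, a bystander. Origin: centre of its underside.
- sample_cup: open white plastic cup, 52 mm across, 45 mm tall, loose, a bystander. Origin: centre of its underside.
- test_kit: small cardboard box, 50 x 90 x 30 mm (x, y, z), loose, a bystander. Origin: centre of its underside.
There are look-alikes about, which are no part of the job. What is shaped like the reader_base but green or pink is not meant.

How it is judged:
By the outcome, as a careful person would: the job done as asked, in the order asked, and still so for the second after the job is handed in, while the arm keeps its last pose, push and grip.
It also fails if it takes over 64 s, if anything falls off the work surface, if the arm or the gripper's body presses on something with over 40 N, if the wrist force passes 120 N, or if a joint passes its speed limit or range.

ROBOT

A 7-joint arm with a two-finger parallel gripper is mounted at the origin on the work surface. World frame = base frame: x ahead of the robot, y to its left, z up, the work surface at z = 0. Lengths are in m, angles in rad, forces in N, time in s.
With the tool pointing down it reaches from about 0.425 to 0.925 m from the base axis. Payload 6.8 kg.
Tool frame: the origin (TCP) lies at the very end of the fingers, on their centre line; the grasp point (between the pads) lies bot.tcp_to_grasp behind it (bot.tcp_to_grasp is the distance from the TCP to the grasp point, in m); z points along the fingers, y is the line along which they close (so a half turn about z gives the same grasp; the last joint's range is limited). The gripper opens to 85 mm and grips with 20 to 120 N. Pads are 22 mm wide; open, the fingers measure 114 mm over their backs; the gripper's body (76 mm by 85 mm) begins 54 mm behind the grasp point. The pads swing forward as they close: fully open they stand 13 mm farther back than shut.
Start: joints at [1.033, 0.477, 0.022, 1.555, -0.011, 1.109, -0.083], TCP at [0.281, -0.614, 0.231] pointing down, gripper open.
Joint ranges: [-2.96, 2.96], [-0.34, 2.1], [-1.41, 1.46], [0.24, 2.44], [-1.37, 4.51], [0.17, 1.92], [-2.96, 2.96]. Speed limits (rad/s): [2.39, 2.39, 3.14, 3.14, 3.14, 3.14, 3.14].

INTERFACE

Orientations are given as a unit quaternion [w, x, y, z].
In Python, from station import bot gives the robot as it stands.
- The arm moves only by the tool servo_tool, never from a script. Its argument "motion" is a list that holds one entry, the list of rows, each a list of 7 numbers: the shift along the tool's x, y, z in m, then the turn, a rotation vector about the tool's x, y, z in units of 5 degrees (1.0 is 5 degrees), then the opening, from 0 (shut) to 1 (fully open). A call has 1 to 20 rows; each row is the pose to reach, as a shift and turn from the pose commanded when the call began, along the tool's axes at that moment; what a row does not reach only later rows make up. A row lasts 1/12 s, in which the tool goes at most 41.7 mm and 7.16 degrees, less where a joint would pass 70% of its speed; a pose out of reach is approached as far as the arm can. A call with a gripper value outside its range is refused whole. The fingers move at their own pace and stop on an object; "grip_force" is the grip in N (left out, the last holds). Time passes only in rows, so rows that repeat a pose let the fingers close. It gives the time, the measured TCP pose, the force, the opening and the grip force at its end, in the units of the state.
- bot.get_obs(): the state, without advancing time (a new reading comes with each control period).
- bot.read_camera(name): name is "side" or "top" or "wrist"; returns a dict with "img" (400x640x3 uint8, red, green, blue), "K" (3x3 intrinsics, pixels), "k1" (the pictures are not rectified: a ray, as slopes to the right and down, at radius r is drawn at 1 + k1 r^2 times it, then the intrinsics apply), "pose" (4x4, takes a point from camera to world coordinates). Camera axes: x right, y down, z forward; pixel columns grow to the right and rows downward; lengths in m; the calibration is good to about 2 mm. A picture is of the moment at which its call begins. There is no depth.
- bot.hand_in(): hands the job in; it is judged then, once.
The state is a dict: "t": time; "q": joint angles; "joint_vel": joint speeds; "joint_torque": joint torques, N m; "eef_pos": TCP position; "tool_rot": TCP orientation; "contact_force": force on the tool from outside, world axes, zero at the start; "torque": the same for the moment, N m; "gripper_width": opening from 0.0 (shut) to 1.0 (fully open); "grasp_force": force on a finger pad.
Only numpy, scipy, OpenCV 4.12 (cv2) and the standard library are available. Lean on these libraries where they do the work, as an engineer would, in place of code of your own. Each camera call takes 0.05 s, during which the arm holds its last target. There are 200 camera calls.

## Working session

There is one attempt and no reset: what is moved stays moved. The work goes in short steps, Python scripts to look and compute and a tool call to move; the robot and the scene stay as the last step left them, time stands still between calls to the robot, and variables do not carry over. Pictures are saved under pics/ and viewed, at most 13 in all, crops included, and the job is handed in when it is done.

Besides the shell and the picture viewer there is one more tool, called after ">>>" in YAML: its name, and indented under it one key for each argument. servo_tool: Moves the arm, as the interface text tells. Its arguments: {"type":"object","properties":{"motion":{"type":"array"},"grip_force":{"type":"number"}},"required":["motion"]}

```bash
ls; mkdir -p pics
cat > h.py <<'E'
import numpy as np, cv2, pickle
from station import bot
from scipy.spatial.transform import Rotation as R
def rot(q): return R.from_quat([q[1],q[2],q[3],q[0]])
def shot(name,fn):
    c=bot.read_camera(name); c={k:(np.array(c[k]) if k!='k1' else c[k]) for k in('img','K','k1','pose')}
    pickle.dump(c,open(f'pics/{fn}.pkl','wb')); cv2.imwrite(f'pics/{fn}.png',c['img'][:,:,::-1]); return c
def load(fn): return pickle.load(open(f'pics/{fn}.pkl','rb'))
def ray(c,uv):
    d=np.array([c['k1'],0,0,0,0][0:1]+[0,0,0,0],float)
    p=cv2.undistortPoints(np.array([[uv]],float),c['K'],d)[0,0]
    v=c['pose'][:3,:3]@np.array([p[0],p[1],1]); return c['pose'][:3,3],v
def onz(c,uv,z):
    o,v=ray(c,uv); return o+v*(z-o[2])/v[2]
def tri(obs):
    A=np.zeros((3,3));b=np.zeros(3)
    for c,uv in obs:
        o,v=ray(c,uv);v=v/np.linalg.norm(v);P=np.eye(3)-np.outer(v,v);A+=P;b+=P@o
    x=np.linalg.solve(A,b)
    res=[np.linalg.norm(np.cross(x-ray(c,uv)[0],ray(c,uv)[1]/np.linalg.norm(ray(c,uv)[1]))) for c,uv in obs]
    return x,np.round(res,4)
def proj(c,X):
    T=np.linalg.inv(c['pose']);d=np.array([c['k1'],0,0,0,0])
    return cv2.projectPoints(np.atleast_2d(np.array(X,float)),cv2.Rodrigues(T[:3,:3])[0],T[:3,3],c['K'],d)[0][:,0]
def st():
    o=bot.get_obs(); print('t',o['t'],'p',np.round(o['eef_pos'],4),'q',np.round(o['tool_rot'],4),'F',np.round(o['contact_force'],1),'w',o['gripper_width'],'gf',o['grasp_force'],'j',np.round(o['q'],2)); return o
def delta(pos,Rt):
    "shift+turn (tool axes, units of 5deg) from present measured pose to target"
    o=bot.get_obs(); R0=rot(o['tool_rot'])
    print('shift',np.round(R0.inv().apply(np.array(pos)-o['eef_pos']),4),'turn',np.round(np.degrees((R0.inv()*Rt).as_rotvec())/5,2))
def crop(fn,x0,y0,w,h,s,out):
    im=load(fn)['img'][y0:y0+h,x0:x0+w,::-1]; cv2.imwrite(f'pics/{out}.png',cv2.resize(im,None,fx=s,fy=s,interpolation=cv2.INTER_CUBIC))
E
python3 - <<'E'
from h import *
o=st();print(bot.tcp_to_grasp)
for n in('top','side'):
    c=shot(n,n+'0');print(n,c['k1'],np.round(c['pose'],3),c['K'])
import numpy as np
E
```

```text
pics
t 0.0 p [ 0.281  -0.6131  0.2303] q [-9.000e-04  9.770e-01  2.133e-01 -3.000e-04] F [ 0.6  0.2 -0.4] w 1.0003672355248714 gf 0.0 j [ 1.03  0.48  0.02  1.56 -0.01  1.11 -0.08]
0.0187
top -0.011244182114080074 [[-0.004 -0.99   0.143  0.448]
 [-1.     0.007  0.023 -0.001]
 [-0.023 -0.143 -0.989  0.9  ]
 [ 0.     0.     0.     1.   ]] [[393.18913263   0.         321.11850678]
 [  0.         393.18913263 194.53642867]
 [  0.           0.           1.        ]]
side -0.012143042353181812 [[-0.767 -0.514  0.385  0.259]
 [-0.642  0.61  -0.464  0.356]
 [ 0.004 -0.603 -0.798  0.638]
 [ 0.     0.     0.     1.   ]] [[370.41356062   0.         319.80403646]
 [  0.         370.41356062 194.60290123]
 [  0.           0.           1.        ]]
```

View pics/top0.png

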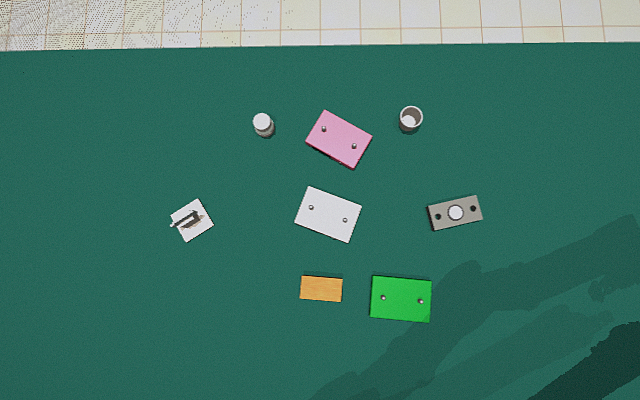

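View pics/side0.png

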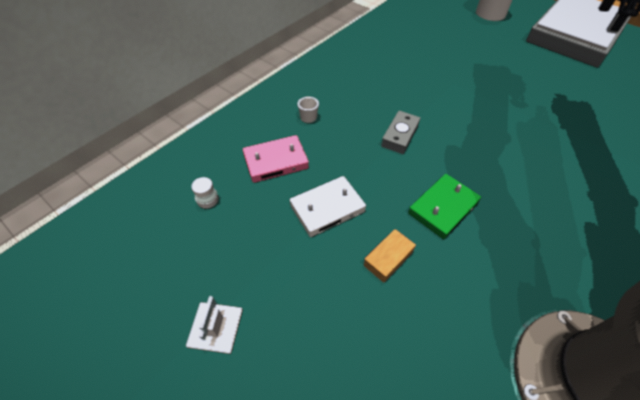

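Top view shows three base-shaped candidates: white (328,214), pink (339,139) and green (401,298). The white one fits, since green and pink are excluded. The light head is at (455,213) with its pale window, and the stand with the slide is at (192,219). I'll confirm these in one enlarged mosaic.

Run:
```python
from h import *
rows=[]
for fn,cs in(('top0',[(455,213),(328,214),(192,219)]),('side0',[(402,131),(328,206),(214,325)])):
    im=load(fn)['img'][:,:,::-1]
    rows.append(np.hstack([cv2.resize(im[y-37:y+38,x-38:x+38],(266,262),interpolation=cv2.INTER_CUBIC) for x,y in cs]))
cv2.imwrite('pics/mos.png',np.vstack(rows))
t,s=load('top0'),load('side0')
for n,a,b in(('win',(456,213),(402,128)),('peg1',(311,208),(310,208)),('peg2',(345.5,220),(345,192))):
    print(n,tri([(t,a),(s,b)]))
print('hole',onz(t,(438,216),.028),onz(t,(473,208.5),.028))
print('stand',onz(t,(192,219),.03))
```

```text
win (array([ 0.53031467, -0.27960849,  0.02765387]), array([0.0001, 0.0001]))
peg1 (array([0.54320194, 0.04151405, 0.03274651]), array([0.0005, 0.0005]))
peg2 (array([ 0.51537186, -0.03516029,  0.03229694]), array([0.0004, 0.0004]))
hole [ 0.52377111 -0.23960661  0.028     ] [ 0.53994955 -0.31752425  0.028     ]
stand [0.51993497 0.30787426 0.03      ]
```

View pics/mos.png

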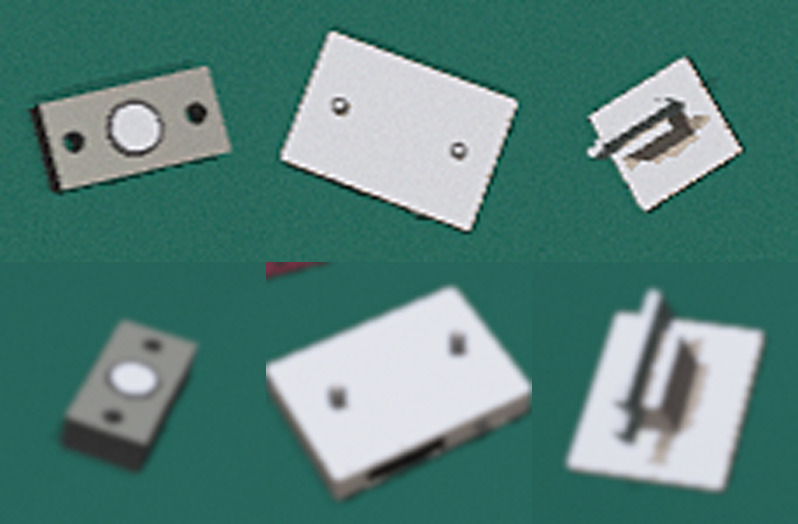

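The white base with two steel pegs, the grey head with its pale window and two holes, and the slide standing in the white stand are all confirmed. In the top tile the notch isn't resolved, so I'll use the wrist camera for that. First, move above the head.

```bash
cat >> h.py <<'E'
def down(ydeg):
    "tool down, tool y axis at world azimuth ydeg"
    a=np.radians(ydeg); y=np.array([np.cos(a),np.sin(a),0]); z=np.array([0,0,-1.]); return R.from_matrix(np.array([np.cross(y,z),y,z]).T)
E
python3 - <<'E'
from h import *
delta([.53,-.28,.16],down(11.7))
E
```

```text
shift [ 0.3651 -0.199   0.0707] turn [-2.000e-02 -1.000e-02 -1.541e+01]
```

>>> servo_tool:
  motion:
    - [[0.365, -0.199, 0.071, 0, 0, -15.4, 1], [0.365, -0.199, 0.071, 0, 0, -15.4, 1], [0.365, -0.199, 0.071, 0, 0, -15.4, 1], [0.365, -0.199, 0.071, 0, 0, -15.4, 1], [0.365, -0.199, 0.071, 0, 0, -15.4, 1], [0.365, -0.199, 0.071, 0, 0, -15.4, 1], [0.365, -0.199, 0.071, 0, 0, -15.4, 1], [0.365, -0.199, 0.071, 0, 0, -15.4, 1], [0.365, -0.199, 0.071, 0, 0, -15.4, 1], [0.365, -0.199, 0.071, 0, 0, -15.4, 1], [0.365, -0.199, 0.071, 0, 0, -15.4, 1], [0.365, -0.199, 0.071, 0, 0, -15.4, 1], [0.365, -0.199, 0.071, 0, 0, -15.4, 1], [0.365, -0.199, 0.071, 0, 0, -15.4, 1], [0.365, -0.199, 0.071, 0, 0, -15.4, 1], [0.365, -0.199, 0.071, 0, 0, -15.4, 1], [0.365, -0.199, 0.071, 0, 0, -15.4, 1], [0.365, -0.199, 0.071, 0, 0, -15.4, 1], [0.365, -0.199, 0.071, 0, 0, -15.4, 1], [0.365, -0.199, 0.071, 0, 0, -15.4, 1]]

```text
t: 1.77
eef_pos: [0.5301, -0.2808, 0.1604]
tool_rot: [0.0, 0.632, 0.775, -0.0]
contact_force: [0.7, 0.2, 0.7]
gripper_width: 0.998
grasp_force: 0.0
```

Run:
```python
from h import *
st();c=shot('wrist','w1');print(np.round(c['pose'],3),c['K'][0,0],c['k1'])
print(proj(c,[[.5303,-.2796,.028],[.5238,-.2396,.028],[.5399,-.3175,.028]]))
```

```text
t 1.7667 p [ 0.5301 -0.2808  0.1604] q [ 1.00e-04  6.32e-01  7.75e-01 -0.00e+00] F [0.7 0.2 0.7] w 0.9976329470934187 gf 0.0 j [ 0.67  0.46 -0.37  1.79  0.2   0.93  0.41]
[[ 0.98   0.19   0.063  0.515]
 [ 0.2   -0.931 -0.304 -0.202]
 [ 0.     0.311 -0.951  0.303]
 [ 0.     0.     0.     1.   ]] 344.92642282898663 -0.023432113801132033
[[312.03484728 188.48711601]
 [314.10406301 139.3403335 ]
 [314.14121668 231.9901832 ]]
```

View pics/w1.png

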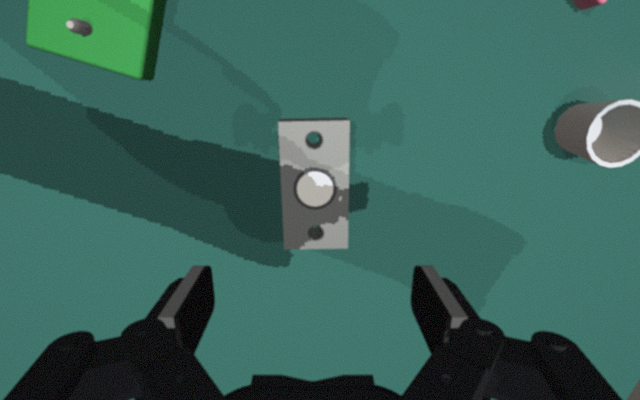

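The wrist view shows the head with its window at (315,188.5) and holes at (314,139.5) and (316,232.5), as predicted to within 3 px.

Run:
```python
from h import *
t,s,w=load('top0'),load('side0'),load('w1')
for n,a,b,c in(('win',(456,213),(402,128),(315,188.5)),('h1',(438,216),None,(314,139.7)),('h2',(473,208.5),None,(316,232.5))):
    print(n,tri([(t,a),(w,c)]),onz(w,c,.028))
a=onz(w,(314,139.7),.028)-onz(w,(316,232.5),.028);print(np.degrees(np.arctan2(a[1],a[0])),np.linalg.norm(a))
# side edges of top: left (277.5,121)-(284,249), right (350,119)-(349,248)
for p in((278,121),(284,248.5),(350,119.5),(348.5,248)): print(onz(w,p,.028))
```

```text
win (array([ 0.53346272, -0.28685377,  0.00288376]), array([0.0011, 0.0011])) [ 0.53270787 -0.27911913  0.028     ]
h1 (array([ 0.52388514, -0.24012853,  0.02615833]), array([0.0001, 0.0001])) [ 0.52377652 -0.23989441  0.028     ]
h2 (array([ 0.54106647, -0.31875657,  0.02499874]), array([0.0008, 0.0008])) [ 0.54156967 -0.31764631  0.028     ]
102.88991384934269 0.07976185996309544
[ 0.4933355  -0.23128017  0.028     ]
[ 0.51715286 -0.33819691  0.028     ]
[ 0.54808487 -0.21891269  0.028     ]
[ 0.57252382 -0.32639396  0.028     ]
```

Run:
```python
from h import *
delta([.5325,-.279,.006],down(12.6))
```

```text
shift [0.0012 0.0026 0.1543] turn [ 0.   0.  -0.2]
```

>>> servo_tool:
  motion:
    - [[0.001, 0.003, 0.03, 0, 0, -0.2, 1], [0.001, 0.003, 0.06, 0, 0, -0.2, 1], [0.001, 0.003, 0.09, 0, 0, -0.2, 1], [0.001, 0.003, 0.12, 0, 0, -0.2, 1], [0.001, 0.003, 0.14, 0, 0, -0.2, 1], [0.001, 0.003, 0.15, 0, 0, -0.2, 1], [0.001, 0.003, 0.154, 0, 0, -0.2, 1], [0.001, 0.003, 0.154, 0, 0, -0.2, 1], [0.001, 0.003, 0.154, 0, 0, -0.2, 0.5], [0.001, 0.003, 0.154, 0, 0, -0.2, 0.4], [0.001, 0.003, 0.154, 0, 0, -0.2, 0.4], [0.001, 0.003, 0.154, 0, 0, -0.2, 0.4], [0.001, 0.003, 0.154, 0, 0, -0.2, 0.4], [0.001, 0.003, 0.154, 0, 0, -0.2, 0.4], [0.001, 0.003, 0.154, 0, 0, -0.2, 0.4], [0.001, 0.003, 0.154, 0, 0, -0.2, 0.4]]
  grip_force: 40

```text
t: 3.15
eef_pos: [0.5339, -0.2796, 0.008]
tool_rot: [0.001, 0.625, 0.78, 0.0]
contact_force: [-1.1, -0.1, 6.1]
gripper_width: 0.643
grasp_force: 43.8
```

Run:
```python
from h import *
st(); delta([.5325,-.279,.14],down(12.6))
```

```text
t 3.15 p [ 0.5339 -0.2796  0.008 ] q [1.300e-03 6.252e-01 7.805e-01 2.000e-04] F [-1.1 -0.1  6.1] w 0.6432150919276347 gf 43.80866289138794 j [ 0.61  0.66 -0.31  1.86  0.31  0.66  0.33]
shift [ 0.0007 -0.001  -0.132 ] turn [0.02 0.02 0.  ]
```

Contact at the fingertips (6 N) means the tips are touching the counter, so I'll regrip 5 mm higher and then lift.

>>> servo_tool:
  motion:
    - [[0, 0, -0.001, 0, 0, 0, 0.8], [0, 0, -0.003, 0, 0, 0, 0.8], [0, 0, -0.005, 0, 0, 0, 0.8], [0, 0, -0.005, 0, 0, 0, 0.4], [0, 0, -0.005, 0, 0, 0, 0.4], [0, 0, -0.005, 0, 0, 0, 0.4], [0, 0, -0.005, 0, 0, 0, 0.4], [0, 0, -0.005, 0, 0, 0, 0.4], [0, 0, -0.015, 0, 0, 0, 0.4], [0, 0, -0.035, 0, 0, 0, 0.4], [0, 0, -0.065, 0, 0, 0, 0.4], [0, 0, -0.1, 0, 0, 0, 0.4], [0, 0, -0.134, 0, 0, 0, 0.4], [0, 0, -0.134, 0, 0, 0, 0.4]]
  grip_force: 50

```text
t: 4.32
eef_pos: [0.5368, -0.2804, 0.1476]
tool_rot: [0.005, 0.625, 0.781, 0.001]
contact_force: [1.4, 0.2, -1.9]
gripper_width: 0.643
grasp_force: 54.3
```

Run:
```python
from h import *
st(); b=np.array([.5293,.0032]);u=np.array([.0278,.0767]);u/=np.linalg.norm(u)
for off in(0,-.10): delta([*(b+off*u),.14],down(-19.9))
```

```text
t 4.3167 p [ 0.5368 -0.2804  0.1476] q [0.0053 0.6251 0.7805 0.0014] F [ 1.4  0.2 -1.9] w 0.6426677834070941 gf 54.29529547691345 j [ 0.67  0.48 -0.38  1.79  0.22  0.9   0.41]
shift [0.2784 0.0546 0.0062] turn [0.12 0.04 6.5 ]
shift [0.1941 0.0008 0.0063] turn [0.12 0.04 6.5 ]
```

>>> servo_tool:
  motion:
    - [[0.04, 0, 0, 0, 0, 1.3, 0.4], [0.08, 0, 0, 0, 0, 2.6, 0.4], [0.12, 0, 0, 0, 0, 4, 0.4], [0.16, 0, 0.003, 0, 0, 5.2, 0.4], [0.194, 0, 0.006, 0.1, 0, 6.5, 0.4], [0.194, 0, 0.006, 0.1, 0, 6.5, 0.4], [0.194, 0, 0.006, 0.1, 0, 6.5, 0.4], [0.194, 0, 0.006, 0.1, 0, 6.5, 0.4], [0.194, 0, 0.006, 0.1, 0, 6.5, 0.4], [0.194, 0, 0.006, 0.1, 0, 6.5, 0.4]]

```text
t: 5.15
eef_pos: [0.4906, -0.0913, 0.1342]
tool_rot: [-0.003, 0.819, 0.574, -0.003]
contact_force: [-0.1, -0.8, -1.9]
gripper_width: 0.641
grasp_force: 54.2
```

Run:
```python
from h import *
st();c=shot('wrist','w2')
print(proj(c,[[.5432,.0415,.043],[.5154,-.0352,.043]]))
```

```text
t 5.15 p [ 0.4906 -0.0913  0.1342] q [-0.0026  0.8191  0.5736 -0.0034] F [-0.1 -0.8 -1.9] w 0.6414782950640049 gf 54.20726001262665 j [ 0.33  0.34 -0.32  2.04  0.15  0.8  -0.43]
[[319.67866815 -22.05862412]
 [319.1425344  118.44670378]]
```

View pics/w2.png

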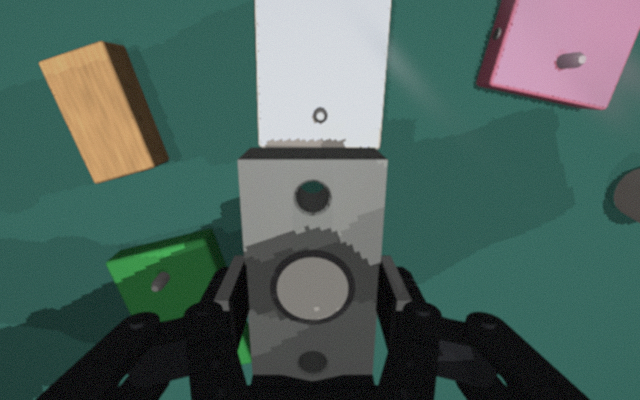

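Run:
```python
from h import *
w=load('w2'); o=st(); p0=o['eef_pos'];R0=rot(o['tool_rot'])
t,s=load('top0'),load('side0')
for dz in(.015,.020):
    for uv in((313,197),(313,288),(313,362)): 
        x=onz(w,uv,p0[2]+dz); print(dz,uv,np.round(x,4),'tool',np.round(R0.inv().apply(x-p0),4))
print('peg tri wrist+top',tri([(t,(345.5,220)),(w,(320,115.5))]),'z.043',onz(w,(320,115.5),.043))
for p in((257,0),(259,148),(391,0),(380,148)): print(onz(w,p,.025))
```

```text
t 5.2 p [ 0.4906 -0.0911  0.1342] q [-0.0026  0.8191  0.5736 -0.0034] F [ 0.5 -0.5 -1.7] w 0.6396187261608495 gf 54.20795202255249 j [ 0.33  0.34 -0.32  2.04  0.15  0.8  -0.43]
0.015 (313, 197) [ 0.5051 -0.0536  0.1492] tool [ 0.0403  0.0007 -0.0151]
0.015 (313, 288) [ 0.4913 -0.0916  0.1492] tool [-0.0002  0.0007 -0.015 ]
0.015 (313, 362) [ 0.4778 -0.1286  0.1492] tool [-0.0396  0.0007 -0.0149]
0.02 (313, 197) [ 0.5057 -0.0521  0.1542] tool [ 0.0418  0.0007 -0.0201]
0.02 (313, 288) [ 0.4924 -0.0886  0.1542] tool [ 0.003   0.0007 -0.02  ]
0.02 (313, 362) [ 0.4795 -0.1242  0.1542] tool [-0.0349  0.0007 -0.0199]
peg tri wrist+top (array([ 0.51636101, -0.03517619,  0.02371441]), array([0.0001, 0.0001])) z.043 [ 0.51657179 -0.03360305  0.043     ]
[0.50259339 0.04811763 0.025     ]
[ 0.46658756 -0.04152796  0.025     ]
[0.584175   0.01827764 0.025     ]
[ 0.54973188 -0.07169931  0.025     ]
```

Run:
```python
from h import *
b=np.array([.530,.0038]);a=np.radians(69.8);u=np.array([np.cos(a),np.sin(a)])
delta([*(b-.05*u),.134],down(-20.2))
```

```text
shift [0.0527 0.0044 0.    ] turn [-0.09  0.03  0.04]
```

>>> servo_tool:
  motion:
    - [[0.025, 0.002, 0, 0, 0, 0, 0.4], [0.053, 0.004, 0, -0.1, 0, 0, 0.4], [0.053, 0.004, 0, -0.1, 0, 0, 0.4], [0.053, 0.004, 0, -0.1, 0, 0, 0.4], [0.053, 0.004, 0, -0.1, 0, 0, 0.4], [0.053, 0.004, 0, -0.1, 0, 0, 0.4]]

```text
t: 5.7
eef_pos: [0.5119, -0.0427, 0.1339]
tool_rot: [0.001, 0.819, 0.574, -0.001]
contact_force: [-0.1, 0.6, -1.7]
gripper_width: 0.642
grasp_force: 54.2
```

Run:
```python
from h import *
st();c=shot('wrist','w3')
print(proj(c,[[.5432,.0415,.043],[.5432,.0415,.025]]))
crop('w3',220,0,200,150,4,'w3c')
```

```text
t 5.7 p [ 0.5119 -0.0427  0.1339] q [ 0.0009  0.8191  0.5737 -0.0013] F [-0.1  0.6 -1.7] w 0.6416427153403279 gf 54.17644679546356 j [ 0.24  0.36 -0.34  2.01  0.17  0.8  -0.54]
[[312.70096873  72.39735722]
 [312.67595789  73.47486252]]
```

View pics/w3c.png

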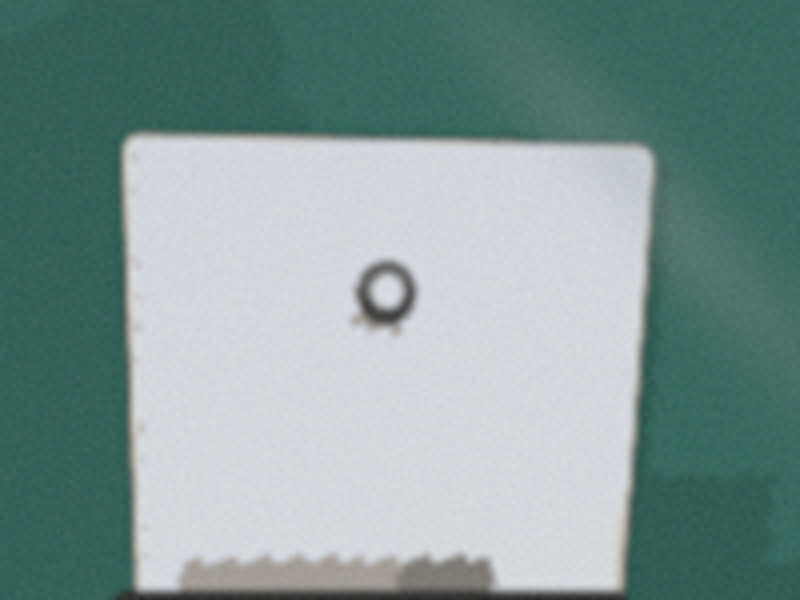

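The far peg is at full-image (316.1,72.6), with the base's far corners at about (251.5,34) and (383.5,36.5).

Run:
```python
from h import *
w=load('w3');o=bot.get_obs();p0=o['eef_pos'];R0=rot(o['tool_rot'])
def T(x): return np.round(R0.inv().apply(x-p0),4)
P1=onz(w,(316.1,72.6),.043);print('peg1',P1,T(P1))
w2=load('w2');P2=onz(w2,(320,115.5),.043)
print('peg2',P2,T(P2)); d=P1-P2;print(np.linalg.norm(d),np.degrees(np.arctan2(d[1],d[0])),(P1+P2)/2)
c=[onz(w,(220+x/4-.4,y/4-.4),.025) for x,y in((126,134),(655,146),(138,590),(623,590))]
for a,b in((0,1),(2,0),(3,1)):
    e=c[b]-c[a];print(np.linalg.norm(e),np.degrees(np.arctan2(e[1],e[0])))
m=(c[0]+c[1])/2;print('far edge mid',m,'->centre',m-.065*np.array([np.cos(1.22),np.sin(1.22),0]))
```

```text
peg1 [0.54518755 0.04064645 0.043     ] [0.09   0.0028 0.0907]
peg2 [ 0.51657179 -0.03360305  0.043     ] [0.0104 0.0013 0.0909]
0.079572922366998 68.92333391578427 [0.53087967 0.0035217  0.043     ]
0.08793474664026325 -21.20426761988854
0.07600361570129993 68.59297516207751
0.07417554050598892 68.98770253768384
far edge mid [0.55447235 0.06346621 0.025     ] ->centre [0.53213538 0.00242475 0.025     ]
```

Run:
```python
from h import *
delta([.5302,.0038,.068],down(-21.1))
```

```text
shift [0.0501 0.0013 0.0658] turn [0.   0.04 0.22]
```

>>> servo_tool:
  motion:
    - [[0.025, 0.001, 0, 0, 0, 0.2, 0.4], [0.05, 0.001, 0.02, 0, 0, 0.2, 0.4], [0.05, 0.001, 0.045, 0, 0, 0.2, 0.4], [0.05, 0.001, 0.066, 0, 0, 0.2, 0.4], [0.05, 0.001, 0.066, 0, 0, 0.2, 0.4], [0.05, 0.001, 0.066, 0, 0, 0.2, 0.4], [0.05, 0.001, 0.066, 0, 0, 0.2, 0.4], [0.05, 0.001, 0.066, 0, 0, 0.2, 0.4]]

```text
t: 6.42
eef_pos: [0.5313, 0.0047, 0.0695]
tool_rot: [0.002, 0.824, 0.567, 0.0]
contact_force: [-0.3, 0.2, -1.4]
gripper_width: 0.643
grasp_force: 54.2
```

Run:
```python
from h import *
st();delta([.5302,.0038,.038],down(-21.1))
```

```text
t 6.4167 p [0.5313 0.0047 0.0695] q [1.600e-03 8.238e-01 5.668e-01 2.000e-04] F [-0.3  0.2 -1.4] w 0.6431169862868651 gf 54.15296494960785 j [ 0.12  0.48 -0.31  2.01  0.23  0.68 -0.7 ]
shift [-0.0012 -0.0008  0.0315] turn [0.03 0.02 0.03]
```

>>> servo_tool:
  motion:
    - [[-0.001, -0.001, 0, 0, 0, 0, 0.4], [-0.001, -0.001, 0.006, 0, 0, 0, 0.4], [-0.001, -0.001, 0.01, 0, 0, 0, 0.4], [-0.001, -0.001, 0.014, 0, 0, 0, 0.4], [-0.001, -0.001, 0.017, 0, 0, 0, 0.4], [-0.001, -0.001, 0.02, 0, 0, 0, 0.4], [-0.001, -0.001, 0.02, 0, 0, 0, 0.4], [-0.001, -0.001, 0.02, 0, 0, 0, 0.4]]

```text
t: 7.08
eef_pos: [0.5293, 0.0043, 0.0478]
tool_rot: [0.001, 0.824, 0.567, -0.001]
contact_force: [1.9, -1.9, -3.8]
gripper_width: 0.642
grasp_force: 54.1
```

Run:
```python
from h import *
st();delta([.5302,.0038,.038],down(-21.1))
```

```text
t 7.0833 p [0.5293 0.0043 0.0478] q [ 1.100e-03  8.236e-01  5.671e-01 -7.000e-04] F [ 1.9 -1.9 -3.8] w 0.642137248188301 gf 54.090887904167175 j [ 0.11  0.51 -0.3   2.03  0.25  0.64 -0.72]
shift [-0.0001  0.001   0.0098] turn [0.01 0.03 0.04]
```

The underside is about 8 mm past the peg tops with little force, so both pegs are in the holes. Press it home.

>>> servo_tool:
  motion:
    - [[0, 0, 0.004, 0, 0, 0, 0.4], [0, 0, 0.007, 0, 0, 0, 0.4], [0, 0, 0.009, 0, 0, 0, 0.4], [0, 0, 0.011, 0, 0, 0, 0.4], [0, 0, 0.012, 0, 0, 0, 0.4], [0, 0, 0.012, 0, 0, 0, 0.4], [0, 0, 0.012, 0, 0, 0, 0.4]]

```text
t: 7.67
eef_pos: [0.5294, 0.0042, 0.0372]
tool_rot: [0.001, 0.824, 0.567, -0.001]
contact_force: [-0.6, -3.3, 11.9]
gripper_width: 0.639
grasp_force: 55.8
```

Run:
```python
from h import *
st()
```

```text
t 7.6667 p [0.5294 0.0042 0.0372] q [ 1.500e-03  8.237e-01  5.671e-01 -7.000e-04] F [-0.6 -3.3 11.9] w 0.6385696264084086 gf 55.77614486217499 j [ 0.11  0.53 -0.29  2.03  0.26  0.62 -0.73]
```

Seated: it stopped at z≈0.037 with a 12 N push. Release, rise, and go view the slide.

>>> servo_tool:
  motion:
    - [[0, 0, 0, 0, 0, 0, 0.6], [0, 0, 0, 0, 0, 0, 1], [0, 0, -0.001, 0, 0, 0, 1], [0, 0, -0.001, 0, 0, 0, 1], [0, 0, -0.001, 0, 0, 0, 1], [0, 0, -0.001, 0, 0, 0, 1], [0, 0, -0.02, 0, 0, 0, 1], [0, 0, -0.05, 0, 0, 0, 1], [0, 0, -0.09, 0, 0, 0, 1], [0, 0, -0.13, 0, 0, 0, 1], [0, 0, -0.15, 0, 0, 0, 1], [0, 0, -0.15, 0, 0, 0, 1], [0, 0, -0.15, 0, 0, 0, 1]]

```text
t: 8.75
eef_pos: [0.5295, 0.005, 0.187]
tool_rot: [0.002, 0.824, 0.567, 0.0]
contact_force: [0.3, -0.2, -1.5]
gripper_width: 1.0
grasp_force: 0.0
```

Run:
```python
from h import *
st();c=shot('wrist','w4');t=shot('top','top1');s=shot('side','side1')
tiles=[cv2.resize(c['img'][60:360,190:450],(390,450)),cv2.resize(t['img'][175:255,290:366],(400,450),interpolation=2)]
cv2.imwrite('pics/chk.png',np.hstack(tiles)[:,:,::-1])
delta([.520,.308,.19],down(-63))
```

```text
t 8.75 p [0.5295 0.005  0.187 ] q [1.600e-03 8.235e-01 5.673e-01 2.000e-04] F [ 0.3 -0.2 -1.5] w 1.0003513671973288 gf 0.0 j [ 0.17  0.31 -0.36  1.93  0.14  0.92 -0.62]
shift [ 0.2805 -0.1153 -0.0064] turn [-0.01  0.05  8.43]
```

View pics/chk.png

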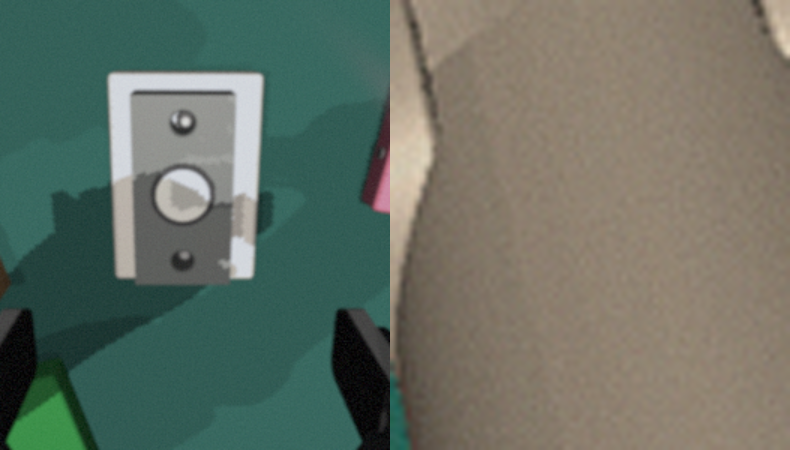

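The head sits on the white base with a peg visible in each hole (full-image window at (312,190)), and the overlap of its near edge with the base matches the flush height. Next is the slide.

>>> servo_tool:
  motion:
    - [[0.04, -0.015, 0, 0, 0, 1.4, 1], [0.08, -0.03, -0.003, 0, 0, 2.8, 1], [0.12, -0.05, -0.006, 0, 0, 4.2, 1], [0.16, -0.065, -0.006, 0, 0, 5.6, 1], [0.2, -0.08, -0.006, 0, 0, 7, 1], [0.24, -0.1, -0.006, 0, 0, 8.4, 1], [0.28, -0.115, -0.006, 0, 0, 8.4, 1], [0.28, -0.115, -0.006, 0, 0, 8.4, 1], [0.28, -0.115, -0.006, 0, 0, 8.4, 1], [0.28, -0.115, -0.006, 0, 0, 8.4, 1], [0.28, -0.115, -0.006, 0, 0, 8.4, 1], [0.28, -0.115, -0.006, 0, 0, 8.4, 1]]

```text
t: 9.9
eef_pos: [0.5214, 0.3055, 0.1902]
tool_rot: [0.002, 0.972, 0.233, -0.001]
contact_force: [-0.3, -0.5, 0.2]
gripper_width: 0.997
grasp_force: 0.0
```

Run:
```python
from h import *
st();print('window',onz(load('w4'),(312,190),.053));w=shot('wrist','w5')
print(proj(w,[[.52,.308,.055]]))
u,v=proj(w,[[.52,.308,.055]])[0].astype(int)
crop('w5',max(u-65,0),max(v-65,0),130,130,4.6,'w5c');print(u,v)
```

```text
t 9.9 p [0.5214 0.3055 0.1902] q [ 0.002   0.9724  0.2335 -0.0014] F [-0.3 -0.5  0.2] w 0.9965495924833213 gf 0.0 j [-0.39  0.42 -0.32  1.75  0.16  0.99 -1.87]
window [0.52975625 0.00432095 0.053     ]
[[308.58653601 188.79521027]]
308 188
```

View pics/w5c.png

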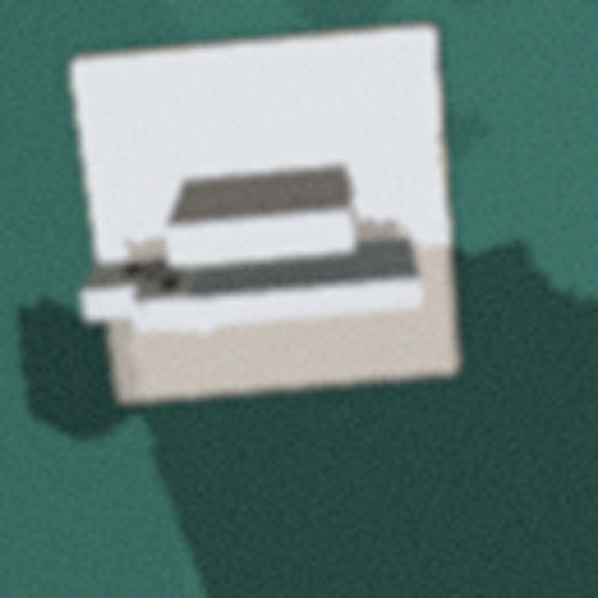

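The w5 crop shows the slide with its top edge as the bright strip from (135,315) to (420,290). The notch step is at the left end (82–135, 305), and the dark label marks sit at (150,272) on the visible face. Standing in front of that face (it faces azimuth ≈+27°), the notch is upper right, so this is the label face and the frosted end is at azimuth ≈117°.

Run:
```python
from h import *
w,t,s=load('w5'),load('top0'),load('side0')
def P(x,y): return (243+x/4.6-.4,123+y/4.6-.4)
print('plain tip tri',tri([(t,(196.9,211.4)),(s,(210.9,296.6)),(w,P(419,290))]))
print('plain tip tri wt',tri([(t,(196.9,211.4)),(w,P(419,290))]))
L={}
for n,p,z in(('f0',(136,298),.07),('f1',(418,277),.07),('b0',(136,332),.07),('b1',(421,306),.07),('nf',(81,291),.06),('nb',(83,321),.06)):
    L[n]=onz(w,P(*p),z);print(n,np.round(L[n],4))
for a,b in(('f1','f0'),('b1','b0')):
    d=L[b]-L[a];print(np.linalg.norm(d[:2]),np.degrees(np.arctan2(d[1],d[0])))
tip=(L['f1']+L['b1'])/2;n=(L['nf']+L['nb'])/2;print('len',np.linalg.norm((n-tip)[:2]),'mid',(tip+n)/2,np.degrees(np.arctan2(*(n-tip)[1::-1])))
# stand foot corners at z=.008
f=[onz(w,P(*p),.008) for p in((72,58),(437,25),(460,375),(118,403))];print('foot centre',np.mean(f,0),np.degrees(np.arctan2(*(f[0]-f[1])[1::-1])),np.degrees(np.arctan2(*(f[3]-f[2])[1::-1])))
pl=[onz(w,P(*p),.05) for p in((168,225),(352,208),(356,250))];print('pillar outer edge',pl[0],pl[1])
```

```text
plain tip tri (array([0.53498618, 0.29027523, 0.06155123]), array([0.0036, 0.0034, 0.0022]))
plain tip tri wt (array([0.53317175, 0.28979116, 0.05484106]), array([0.0015, 0.0015]))
f0 [0.512  0.3361 0.07  ]
f1 [0.5372 0.2946 0.07  ]
b0 [0.5064 0.3335 0.07  ]
b1 [0.5329 0.2917 0.07  ]
nf [0.5056 0.3451 0.06  ]
nb [0.5007 0.3425 0.06  ]
0.04853933736575844 121.33915151112795
0.04945604547031846 122.36076159950062
len 0.05985456510316837 mid [0.51910009 0.3184854  0.065     ] 122.22386406377454
foot centre [0.52073128 0.31621881 0.008     ] 122.03079887421242 121.87509876486244
pillar outer edge [0.5209633  0.33619758 0.05      ] [0.53895897 0.3077501  0.05      ]
```

```bash
cat >> h.py <<'E'
def slant(ydeg,tilt):
    "tool down then turned about its own y by tilt deg"
    return down(ydeg)*R.from_rotvec([0,np.radians(tilt),0])
E
python3 - <<'E'
from h import *
for tl in(45,-45): print(slant(-58,tl).as_matrix()[:,2])
Rt=slant(-58,45) if slant(-58,45).as_matrix()[0,2]<0 else slant(-58,-45)
g=np.array([.5195,.3175,.051]);z=Rt.as_matrix()[:,2]
print(g+.0187*z); delta(g+(.0187-.10)*z,Rt)
E
```

```text
[ 0.59966056  0.37470951 -0.70710678]
[-0.59966056 -0.37470951 -0.70710678]
[0.50828635 0.31049293 0.0377771 ]
shift [ 0.0611 -0.017   0.0818] turn [-0.36 -8.96 -0.96]
```

>>> servo_tool:
  motion:
    - [[0.06, -0.017, 0.02, -0.36, -8.96, -0.96, 1], [0.061, -0.017, 0.04, -0.36, -8.96, -0.96, 1], [0.061, -0.017, 0.06, -0.36, -8.96, -0.96, 1], [0.061, -0.017, 0.08, -0.36, -8.96, -0.96, 1], [0.061, -0.017, 0.082, -0.36, -8.96, -0.96, 1], [0.061, -0.017, 0.082, -0.36, -8.96, -0.96, 1], [0.061, -0.017, 0.082, -0.36, -8.96, -0.96, 1], [0.061, -0.017, 0.082, -0.36, -8.96, -0.96, 1], [0.061, -0.017, 0.082, -0.36, -8.96, -0.96, 1], [0.061, -0.017, 0.082, -0.36, -8.96, -0.96, 1], [0.061, -0.017, 0.082, -0.36, -8.96, -0.96, 1], [0.061, -0.017, 0.082, -0.36, -8.96, -0.96, 1], [0.061, -0.017, 0.082, -0.36, -8.96, -0.96, 1], [0.061, -0.017, 0.082, -0.36, -8.96, -0.96, 1]]

```text
t: 11.12
eef_pos: [0.568, 0.3502, 0.1103]
tool_rot: [0.105, 0.888, 0.256, -0.367]
contact_force: [-0.4, -0.5, 0.1]
gripper_width: 1.003
grasp_force: 0.0
```

Run:
```python
from h import *
st()
Rt=slant(-58,-45)
g=np.array([.5195,.3175,.051]);z=Rt.as_matrix()[:,2]
delta(g+(.0187-.10)*z,Rt); w=shot('wrist','w6')
pts=[[.5195+.03*np.cos(a),.3175+.03*np.sin(a),z] for a in(np.radians(122),np.radians(-58)) for z in(.04,.07)]
print(proj(w,pts))
```

```text
t 11.1167 p [0.568  0.3502 0.1103] q [ 0.105   0.8884  0.2558 -0.3665] F [-0.4 -0.5  0.1] w 1.0025940106522473 gf 0.0 j [-0.52  1.07 -0.23  0.96  0.1   1.91 -1.74]
shift [0.0006 0.0021 0.0019] turn [ 0.01 -0.04  0.02]
[[273.09197161 195.41552932]
 [270.70916394 234.93924784]
 [357.60397693 195.59897993]
 [360.18752545 235.1269573 ]]
```

View pics/w6.png

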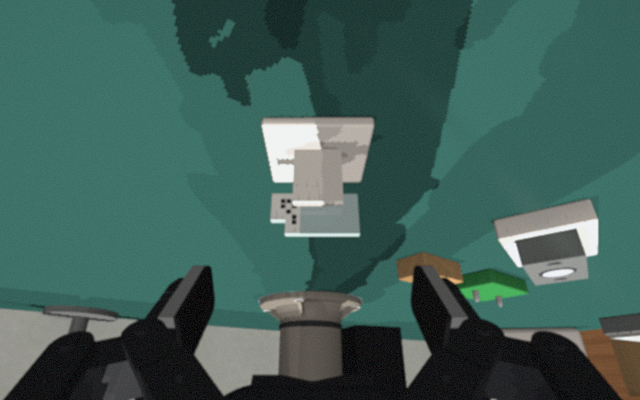

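The view shows the label face with its dark marks at (288,208) and the notch at lower left (277,228), image inverted. The slide spans (271,195)–(360,236), exactly as predicted. Advance most of the way and check.

>>> servo_tool:
  motion:
    - [[0.001, 0.002, 0.02, 0, 0, 0, 1], [0.001, 0.002, 0.04, 0, 0, 0, 1], [0.001, 0.002, 0.06, 0, 0, 0, 1], [0.001, 0.002, 0.075, 0, 0, 0, 1], [0.001, 0.002, 0.075, 0, 0, 0, 1], [0.001, 0.002, 0.075, 0, 0, 0, 1], [0.001, 0.002, 0.075, 0, 0, 0, 1]]

```text
t: 11.75
eef_pos: [0.5254, 0.3215, 0.0562]
tool_rot: [0.105, 0.888, 0.256, -0.366]
contact_force: [0.1, -0.4, 0.1]
gripper_width: 0.998
grasp_force: 0.0
```

Run:
```python
from h import *
st()
Rt=slant(-58,-45)
g=np.array([.5195,.3175,.051]);z=Rt.as_matrix()[:,2]
delta(g+.0217*z,Rt)
```

```text
t 11.75 p [0.5254 0.3215 0.0562] q [ 0.1049  0.8884  0.2559 -0.3665] F [ 0.1 -0.4  0.1] w 0.9983891727417076 gf 0.0 j [-0.5   1.04 -0.25  1.16  0.1   1.74 -1.75]
shift [-0.0015  0.0002  0.0304] turn [ 0.01 -0.04  0.02]
```

>>> servo_tool:
  motion:
    - [[0, 0, 0.015, 0, 0, 0, 1], [-0.001, 0, 0.027, 0, 0, 0, 1], [-0.001, 0, 0.03, 0, 0, 0, 1], [-0.001, 0, 0.03, 0, 0, 0, 1], [-0.001, 0, 0.03, 0, 0, 0, 0.8], [-0.001, 0, 0.03, 0, 0, 0, 0.65], [-0.001, 0, 0.03, 0, 0, 0, 0.5], [-0.001, 0, 0.03, 0, 0, 0, 0.5], [-0.001, 0, 0.03, 0, 0, 0, 0.5], [-0.001, 0, 0.03, 0, 0, 0, 0.5], [-0.001, 0, 0.03, 0, 0, 0, 0.5], [-0.001, 0, 0.03, 0, 0, 0, 0.5]]
  grip_force: 30

```text
t: 12.75
eef_pos: [0.5066, 0.3098, 0.0356]
tool_rot: [0.105, 0.888, 0.256, -0.367]
contact_force: [2.5, 1.9, 5.4]
gripper_width: 0.691
grasp_force: 32.3
```

Run:
```python
from h import *
o=st();up=rot(o['tool_rot']).inv().apply([0,0,.1]);print('up .1 in tool',np.round(up,4))
```

```text
t 12.75 p [0.5066 0.3098 0.0356] q [ 0.105   0.8883  0.2559 -0.3666] F [2.5 1.9 5.4] w 0.6913115830341902 gf 32.30088472366333 j [-0.49  1.03 -0.25  1.24  0.11  1.67 -1.75]
up .1 in tool [-0.0705 -0.0001 -0.0709]
```

>>> servo_tool:
  motion:
    - [[-0.004, 0, -0.004, 0, 0, 0, 0.5], [-0.008, 0, -0.008, 0, 0, 0, 0.5], [-0.014, 0, -0.014, 0, 0, 0, 0.5], [-0.024, 0, -0.024, 0, 0, 0, 0.5], [-0.036, 0, -0.036, 0, 0, 0, 0.5], [-0.05, 0, -0.05, 0, 0, 0, 0.5], [-0.06, 0, -0.06, 0, 0, 0, 0.5], [-0.06, 0, -0.06, 0, 0, 0, 0.5], [-0.06, 0, -0.06, 0, 0, 0, 0.5]]

```text
t: 13.5
eef_pos: [0.5064, 0.3094, 0.121]
tool_rot: [0.105, 0.889, 0.256, -0.366]
contact_force: [0.0, 0.4, -1.1]
gripper_width: 0.694
grasp_force: 32.2
```

Run:
```python
from h import *
o=st(); w=shot('wrist','w7')
cv2.imwrite('pics/w7c.png',cv2.resize(w['img'][180:400,190:450,::-1],(780,600)[:2],interpolation=2)); 
R0=rot(o['tool_rot']);g=o['eef_pos']-.0217*R0.as_matrix()[:,2]
print(g,proj(w,[g]))
```

```text
t 13.5 p [0.5064 0.3094 0.121 ] q [ 0.1049  0.8885  0.2559 -0.3661] F [ 0.   0.4 -1.1] w 0.6938836923287196 gf 32.238911390304565 j [-0.49  0.93 -0.26  1.23  0.09  1.78 -1.76]
[0.51936524 0.31753403 0.13638007] [[312.36619588 296.5465232 ]]
```

View pics/w7c.png

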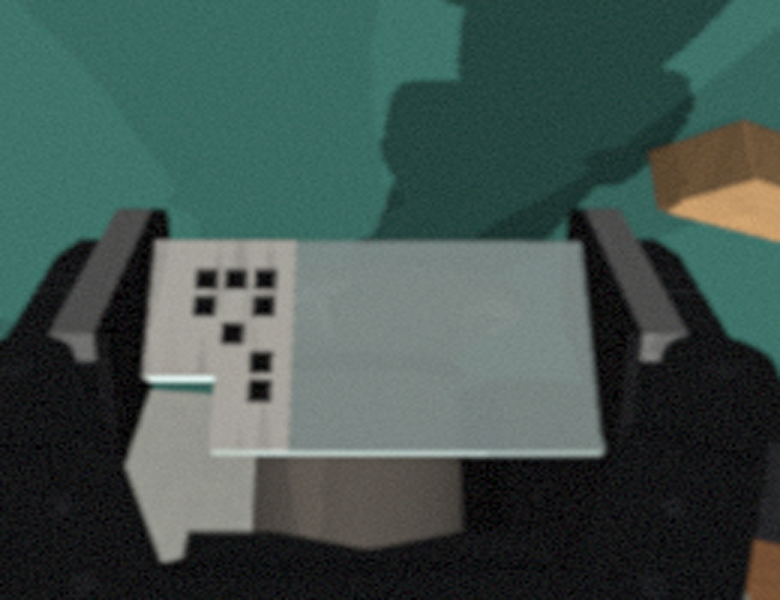

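The slide is held squarely, with the label face towards the camera. The frosted end with its marks is at left (tool −y), the notch at lower left (180,380), and corners at (155,240), (583,241), (603,452) and (212,452). Check its pitch in the grip.

```bash
cat >> h.py <<'E'
def pnp(fn,px,tool,p0):
    w=load(fn);d=np.array([w['k1'],0,0,0,0])
    obj=np.array([[.0025,.03,-.015],[.0025,-.03,-.015],[.0025,-.03,.015],[.0025,.02,.015],[.0025,.03,.005]])
    ok,rv,tv=cv2.solvePnP(obj,np.array(px,float),w['K'],d,flags=cv2.SOLVEPNP_SQPNP)
    ok,rv,tv=cv2.solvePnP(obj,np.array(px,float),w['K'],d,rv,tv,True)
    e=cv2.projectPoints(obj,rv,tv,w['K'],d)[0][:,0]-px
    Rw=w['pose'][:3,:3]@cv2.Rodrigues(rv)[0];pw=w['pose'][:3,:3]@tv[:,0]+w['pose'][:3,3]
    print('err px',np.round(np.abs(e).max(),2)); return Rw,pw,tool.inv().as_matrix()@Rw,tool.inv().apply(pw-p0)
E
python3 - <<'E'
from h import *
o=bot.get_obs();T=rot(o['tool_rot'])
px=[(190+x/3-.3,180+y*220/600-.3) for x,y in((154,240),(583,241),(604,452),(212,452),(145,377))]
Rw,pw,Rt,pt=pnp('w7',px,T,o['eef_pos'])
print('slide axes world\n',np.round(Rw,3),pw,'\n tool\n',np.round(Rt,3),pt)
E
```

```text
err px 0.88
slide axes world
 [[ 0.845 -0.532 -0.045]
 [ 0.532  0.847 -0.029]
 [ 0.053  0.001  0.999]] [0.51769222 0.31625245 0.13973267] 
 tool
 [[ 0.67  -0.    -0.742]
 [-0.001 -1.    -0.   ]
 [-0.742  0.001 -0.67 ]] [-0.00426928  0.00012824 -0.02389535]
```

```bash
cat >> h.py <<'E'
FR=np.array([-.0035,-.02,-.0242])
def tgt(fr,Rt): return np.array(fr)-Rt.apply(FR)
E
python3 - <<'E'
from h import *
Rt=slant(-58,45); delta(tgt([.49,.32,.19],Rt),Rt)
E
```

```text
shift [-0.0308  0.0022 -0.0478] turn [-1.000e-02  1.798e+01  3.000e-02]
```

>>> servo_tool:
  motion:
    - [[-0.03, 0.002, -0.03, 0, 1, 0, 0.5], [-0.03, 0.002, -0.048, 0, 2, 0, 0.5], [-0.03, 0.002, -0.048, 0, 3.3, 0, 0.5], [-0.03, 0.002, -0.048, 0, 4.6, 0, 0.5], [-0.03, 0.002, -0.048, 0, 5.9, 0, 0.5], [-0.03, 0.002, -0.048, 0, 7.2, 0, 0.5], [-0.03, 0.002, -0.048, 0, 8.5, 0, 0.5], [-0.03, 0.002, -0.048, 0, 9.8, 0, 0.5], [-0.03, 0.002, -0.048, 0, 11.1, 0, 0.5], [-0.03, 0.002, -0.048, 0, 12.4, 0, 0.5], [-0.03, 0.002, -0.048, 0, 13.7, 0, 0.5], [-0.03, 0.002, -0.048, 0, 15, 0, 0.5], [-0.03, 0.002, -0.048, 0, 16.3, 0, 0.5], [-0.03, 0.002, -0.048, 0, 17.3, 0, 0.5], [-0.03, 0.002, -0.048, 0, 18, 0, 0.5], [-0.03, 0.002, -0.048, 0, 18, 0, 0.5], [-0.03, 0.002, -0.048, 0, 18, 0, 0.5], [-0.03, 0.002, -0.048, 0, 18, 0, 0.5]]

```text
t: 15.05
eef_pos: [0.5272, 0.3092, 0.2203]
tool_rot: [-0.101, 0.899, 0.269, 0.331]
contact_force: [0.6, 0.4, 0.6]
gripper_width: 0.692
grasp_force: 32.5
```

Run:
```python
from h import *
st();Rt=slant(-90,45); delta(tgt([.5298,.0043,.15],Rt),Rt)
R2=slant(-58,45);delta(tgt([.49,.32,.19],R2),R2)
```

```text
t 15.05 p [0.5272 0.3092 0.2203] q [-0.101   0.899   0.2687  0.3308] F [0.6 0.4 0.6] w 0.692168824405844 gf 32.461153864860535 j [-0.06  0.21 -0.64  2.23  1.38  0.17 -2.96]
shift [-0.1763  0.2838 -0.0401] turn [-4.56  0.89  4.87]
shift [-0.0338 -0.0089  0.0303] turn [-0.22  0.91  0.17]
```

The wrist hits its limits for a forward slant (j6=0.17, j7=−2.96). Tilting back towards the robot with tool y at +90° should be reachable, so I'll go through tool-down.

Run:
```python
from h import *
delta([.54,.2,.2],down(20))
```

```text
shift [-0.0505  0.0983 -0.0169] turn [  5.36  -6.86 -14.66]
```

>>> servo_tool:
  motion:
    - [[-0.05, 0.098, -0.017, 5.4, -6.9, -14.7, 0.5], [-0.05, 0.098, -0.017, 5.4, -6.9, -14.7, 0.5], [-0.05, 0.098, -0.017, 5.4, -6.9, -14.7, 0.5], [-0.05, 0.098, -0.017, 5.4, -6.9, -14.7, 0.5], [-0.05, 0.098, -0.017, 5.4, -6.9, -14.7, 0.5], [-0.05, 0.098, -0.017, 5.4, -6.9, -14.7, 0.5], [-0.05, 0.098, -0.017, 5.4, -6.9, -14.7, 0.5], [-0.05, 0.098, -0.017, 5.4, -6.9, -14.7, 0.5], [-0.05, 0.098, -0.017, 5.4, -6.9, -14.7, 0.5], [-0.05, 0.098, -0.017, 5.4, -6.9, -14.7, 0.5], [-0.05, 0.098, -0.017, 5.4, -6.9, -14.7, 0.5], [-0.05, 0.098, -0.017, 5.4, -6.9, -14.7, 0.5], [-0.05, 0.098, -0.017, 5.4, -6.9, -14.7, 0.5], [-0.05, 0.098, -0.017, 5.4, -6.9, -14.7, 0.5], [-0.05, 0.098, -0.017, 5.4, -6.9, -14.7, 0.5], [-0.05, 0.098, -0.017, 5.4, -6.9, -14.7, 0.5], [-0.05, 0.098, -0.017, 5.4, -6.9, -14.7, 0.5], [-0.05, 0.098, -0.017, 5.4, -6.9, -14.7, 0.5]]

```text
t: 16.55
eef_pos: [0.5402, 0.2011, 0.2001]
tool_rot: [-0.002, 0.575, 0.818, -0.001]
contact_force: [-0.2, -0.3, -0.5]
gripper_width: 0.694
grasp_force: 32.5
```

Run:
```python
from h import *
st();delta([.54,.2,.2],down(20));Rt=slant(90,45);print(tgt([.5298,.0043,.16],Rt)); delta(tgt([.5298,.0043,.16],Rt),Rt)
```

```text
t 16.55 p [0.5402 0.2011 0.2001] q [-0.0022  0.5746  0.8184 -0.0011] F [-0.2 -0.3 -0.5] w 0.6937437976517575 gf 32.45844125747681 j [ 0.44  0.74 -1.34  1.77  0.75  1.27 -0.75]
shift [-0.001  -0.0006  0.0001] turn [-0.05 -0.03 -0.03]
[0.51021314 0.0243     0.14536289]
shift [-0.1563 -0.088   0.0547] turn [  5.47   7.77 -13.27]
```

>>> servo_tool:
  motion:
    - [[-0.04, -0.02, 0, 1, 1.4, -2.4, 0.5], [-0.08, -0.04, 0, 2, 2.8, -4.8, 0.5], [-0.12, -0.065, 0.01, 3, 4.2, -7.2, 0.5], [-0.156, -0.088, 0.03, 4, 5.7, -9.7, 0.5], [-0.156, -0.088, 0.055, 5, 7.1, -12.1, 0.5], [-0.156, -0.088, 0.055, 5.5, 7.8, -13.3, 0.5], [-0.156, -0.088, 0.055, 5.5, 7.8, -13.3, 0.5], [-0.156, -0.088, 0.055, 5.5, 7.8, -13.3, 0.5], [-0.156, -0.088, 0.055, 5.5, 7.8, -13.3, 0.5], [-0.156, -0.088, 0.055, 5.5, 7.8, -13.3, 0.5], [-0.156, -0.088, 0.055, 5.5, 7.8, -13.3, 0.5], [-0.156, -0.088, 0.055, 5.5, 7.8, -13.3, 0.5], [-0.156, -0.088, 0.055, 5.5, 7.8, -13.3, 0.5], [-0.156, -0.088, 0.055, 5.5, 7.8, -13.3, 0.5], [-0.156, -0.088, 0.055, 5.5, 7.8, -13.3, 0.5], [-0.156, -0.088, 0.055, 5.5, 7.8, -13.3, 0.5], [-0.156, -0.088, 0.055, 5.5, 7.8, -13.3, 0.5]]

```text
t: 17.97
eef_pos: [0.511, 0.0233, 0.1469]
tool_rot: [-0.383, -0.001, 0.924, -0.001]
contact_force: [-0.6, -0.2, -0.1]
gripper_width: 0.69
grasp_force: 32.7
```

Run:
```python
from h import *
st();Rt=slant(90,45);delta(tgt([.5298,.0043,.16],Rt),Rt)
```

```text
t 17.9667 p [0.511  0.0233 0.1469] q [-3.826e-01 -8.000e-04  9.239e-01 -1.000e-03] F [-0.6 -0.2 -0.1] w 0.6896447927492647 gf 32.69779086112976 j [ 0.54  1.14 -1.24  1.44  0.54  1.91  0.78]
shift [-0.0005  0.001   0.0017] turn [-0.03  0.    0.01]
```

Run:
```python
from h import *
Rt=slant(90,45);delta(tgt([.5298,.0043,.096],Rt),Rt)
```

```text
shift [-0.0458  0.0011  0.047 ] turn [-0.03  0.    0.01]
```

>>> servo_tool:
  motion:
    - [[-0.012, 0.001, 0.012, 0, 0, 0, 0.5], [-0.024, 0.001, 0.024, 0, 0, 0, 0.5], [-0.036, 0.001, 0.037, 0, 0, 0, 0.5], [-0.046, 0.001, 0.047, 0, 0, 0, 0.5], [-0.046, 0.001, 0.047, 0, 0, 0, 0.5], [-0.046, 0.001, 0.047, 0, 0, 0, 0.5], [-0.046, 0.001, 0.047, 0, 0, 0, 0.5], [-0.046, 0.001, 0.047, 0, 0, 0, 0.5]]

```text
t: 18.63
eef_pos: [0.5106, 0.025, 0.0813]
tool_rot: [-0.383, -0.002, 0.924, -0.001]
contact_force: [-0.0, -0.5, -0.6]
gripper_width: 0.69
grasp_force: 32.7
```

Run:
```python
from h import *
st();Rt=slant(90,45);delta(tgt([.5298,.0043,.096],Rt),Rt)
w=shot('wrist','w8');shot('top','top2');s=shot('side','side2')
a=cv2.resize(w['img'][180:400,190:450],(473,400),interpolation=2);b=cv2.resize(s['img'][140:260,260:358],(327,400),interpolation=2)
cv2.imwrite('pics/fin.png',np.hstack([a,b])[:,:,::-1])
```

```text
t 18.6333 p [0.5106 0.025  0.0813] q [-0.383  -0.0019  0.9237 -0.001 ] F [-0.  -0.5 -0.6] w 0.6903947450582371 gf 32.69658386707306 j [ 0.53  1.21 -1.2   1.46  0.6   1.84  0.79]
shift [ 0.0003 -0.0007  0.0002] turn [-0.04 -0.01  0.03]
```

View pics/fin.png

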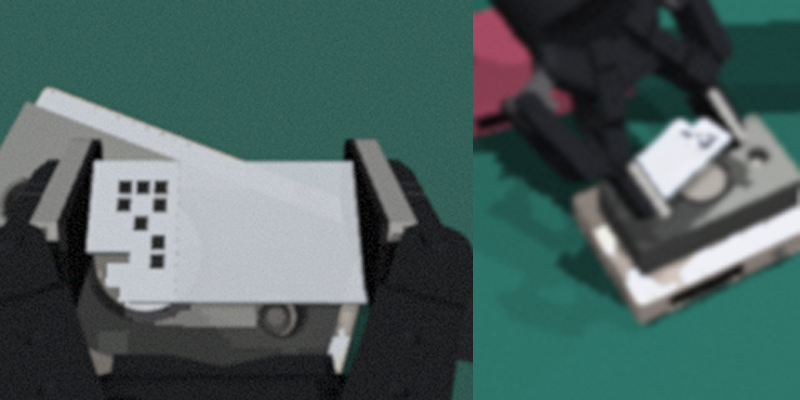

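The wrist tile shows the label face up, with the frosted end over the round window and fingers only at the slide's ends. The side tile shows it clear above the head. Compute level and centring.

Run:
```python
from h import *
o=bot.get_obs();T=rot(o['tool_rot'])
k=473/260
px=[(190+x/k-.3,180+y/k-.3) for x,y in((92.5,160),(352,161),(367.5,302),(126,302),(86,250))]
Rw,pw,Rt,pt=pnp('w8',px,T,o['eef_pos'])
print('slide world\n',np.round(Rw,3),pw,'frosted',pw+.02*Rw[:,1],'tool',pt)
print('kin frosted',o['eef_pos']+T.apply(FR))
w4=load('w4');print('window again',onz(w4,(312,190),.053))
```

```text
err px 1.11
slide world
 [[-0.014  0.002  1.   ]
 [ 0.008 -1.     0.002]
 [ 1.     0.008  0.014]] [0.5304932  0.02556524 0.09468629] frosted [0.53053452 0.00556591 0.09484513] tool [-0.00456081  0.00064156 -0.02364609]
kin frosted [0.53022373 0.00492331 0.09584573]
window again [0.52975625 0.00432095 0.053     ]
```

```bash
python3 -c "
from station import bot
print(bot.hand_in())"
```

```text
the job is handed in; nothing more can be done
None
```

I fitted the light head on the white base over both pegs, fully down as far as I could tell, and let go of it. The slide is now held level within about 1°, label up, with its frosted end within about 1 mm of centred over the window and about 4 cm above it, and I handed the job in at about 18.6 s of the 64 s; I didn't re-photograph the jar, cup and kit box at the end, though nothing suggested a bump.

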